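Close the bar clamp's sliding jaw on a drawer front

ROBOT

A 6-joint arm with a two-finger parallel gripper is mounted at the origin on the work surface. World frame = base frame: x ahead of the robot, y to its left, z up, the work surface at z = 0. Lengths are in m, angles in degrees, forces in N, time in s.
With the tool pointing down it reaches from about 0.275 to 0.85 m from the base axis. Payload 5.2 kg.
Tool frame: the origin (TCP) lies midway between the tips of the shut fingers; the grasp point (between the pads) lies 19 mm behind it (env.grip_point_offset is the distance from the TCP to the grasp point, in m); z points along the fingers, y is the line along which they close (so a half turn about z gives the same grasp; the last joint's range is limited). The gripper opens to 85 mm and grips with 20 to 120 N. Pads are 22 mm wide; open, the fingers measure 114 mm over their backs; the gripper's body (76 mm by 85 mm) begins 54 mm behind the grasp point. The pads swing forward as they close: fully open they stand 13 mm farther back than shut.
Start: joints at [-11.62, 14.817, 87.949, -0, 77.235, -11.62], TCP at [0.55, 0, 0.231] pointing down, gripper open.
Joint ranges: [-179.93, 179.93], [-52.35, 119.4], [10.71, 147.94], [-69.91, 249.91], [12.55, 155.21], [-178.61, 178.61]. Speed limits (degrees/s): [147.25, 147.25, 180, 180, 180, 180].

INTERFACE

Orientations are given as a 3x3 rotation matrix whose columns are the frame's x, y, z axes.
In Python, from station import readout, eyes, ticket, env gives the robot as it stands.
- The arm moves only by the tool drive_tool, never from a script. Its argument "moves" is a list of rows, each an object of numbers: "tx", "ty", "tz": the shift along the tool's x, y, z in units of 0.05 m (1.0 is 0.05 m); "rx", "ry", "rz": the turn, a rotation vector about the tool's x, y, z in units of 0.1 rad (1.0 is 0.1 rad); "claw": the closure, from -1 (fully open) to 1 (shut). In form: [{"tx": .., "ty": .., "tz": .., "rx": .., "ry": .., "rz": .., "claw": ..}, ...]. A call has 1 to 8 rows; each row shifts and turns the commanded pose from where the row before left it, along the tool's axes as they then stand; what a row does not reach is not made up. A row lasts 1/10 s, in which the tool goes at most 50 mm and 8.59 degrees, less where a joint would pass 70% of its speed; a pose out of reach is approached as far as the arm can. A call with a number of a shift or a turn outside -1 to 1 is refused whole. A call with a gripper value outside its range is refused whole. The fingers move at their own pace and stop on an object; "grip_force" is the grip in N (left out, the last holds). Time passes only in rows, so rows that do not move let the fingers close. It gives the time, the measured TCP pose, the force, the opening and the grip force at its end, in the units of the state.
- readout.read_state(): the state, without advancing time (a new reading comes with each control period).
- eyes.get_image(name): name is "scene" or "side" or "wrist"; returns (picture, depth): 480x640x3 uint8, red, green, blue; 480x640 float32, m along the optical axis (not along the pixel's ray), 0 where there is no reading.
- eyes.camera_params(name): a dict with "K" (3x3 intrinsics, pixels), "extrinsics" (4x4, takes a point from camera to world coordinates). Camera axes: x right, y down, z forward; pixel columns grow to the right and rows downward; lengths in m; the calibration is good to about 2 mm. The wrist camera is an equidistant fisheye: a pixel r from the principal point sees the ray r / f radians off the axis. A picture is of the moment at which its call begins: read the wrist's pose just before it. camera_params takes no time and is no camera call; for the wrist camera it gives the pose at the moment of the call.
- ticket.sign_off(): hands the job in; it is judged then, once.
The state is a dict: "time": time; "joints": joint angles; "joint_vel": joint speeds; "joint_efforts": joint torques, N m; "eef_pos": TCP position; "ee_rot": TCP orientation; "wrist_force": force on the tool from outside, world axes, zero at the start; "moment": the same for the moment, N m; "width": finger opening in m; "grip_force": force on a finger pad.
Only numpy, scipy, OpenCV 4.12 (cv2) and the standard library are available. Lean on these libraries where they do the work, as an engineer would, in place of code of your own. Each camera call takes 0.05 s, during which the arm holds its last target. There are 200 camera calls.

TASK

Close the bar clamp on the white drawer front that lies against its screw plate: press down the black release pad in the middle of the sliding jaw and, keeping it pressed, push the jaw along the bar until its face meets the edge of the drawer front, then let go so that the pad springs up and the jaw holds there. Do not force the jaw along while the pad is up, do not shift or lift the drawer front, and leave the glue bottle, paint tin and loose cabinet handle beside it undisturbed.

Things in the scene. Friction and masses are not known exactly. Their poses are not given: they have to be found in the camera images.
- pad_top (a point): Centre of the top of the release pad: black, ribbed, 36 mm across the bar and 50 mm along it, in the saddle of the sliding jaw; its top is 64 mm above the table when up. Own axes: y points along the bar the way the jaw closes, z up, x across the bar. Along y, the back of the grey upright jaw (46 mm wide, top 78 mm above the table) is 32 mm ahead of this point and a grey heel (top 62 mm above the table) begins 32 mm behind it, so a closed fingertip fits down between them.
- release (a joint): How far the release pad is pressed: 0 up, 0.007 m at its stop. A spring holds it up: about 6.5 N to start it moving, 10 N at the stop. The brake is off once it is more than about 0.002 m down (half way or more is safe), and the jaw then slides with 2 to 3 N; with the pad up the brake holds the jaw against some 20 to 30 N, and it grips again as soon as the pad comes up.
- jaw (a joint): Position of the sliding jaw along the bar, m; it grows as the jaw closes on the drawer front. Starts between 0 and 0.10; where it meets the drawer front varies, 0.19 to 0.24.
- jaw_face (a point): Middle of the sliding jaw's front face (a light grey plate 42 mm wide, from 44 to 74 mm above the table), at half the drawer front's height; same axes as pad_top, from which it is 53 mm ahead along y. It moves with the jaw.
- front_edge (a point): Middle of the drawer front's edge that faces the sliding jaw, at half its thickness (51.5 mm above the table). Own y axis points from this edge into the drawer front, parallel to the bar; x runs along the edge; z up.
- front_mid (a point): Centre of the drawer front: a loose white shaker-style board, 300 mm across the bar, 150 mm along it, 19 mm thick, 0.5 to 0.85 kg, lying flat on the bar and two wooden bearers (underside 42 mm, top 61 mm above the table), its other edge against the round plate of the clamp's fixed screw.
- clamp: The aluminium bar clamp, fixed to the table: bar 660 mm long, 24 mm wide, top 42 mm above the table. Origin on the table under the middle of the bar; y along the bar towards the screw end, z up.
- glue_mid (a point): Yellow glue bottle, standing loose, 60 mm wide, 158 mm tall; point on its axis 60 mm above its foot.
- pull_mid (a point): Loose steel cabinet bar handle standing on its two posts, 140 mm long, 36 mm high; point at its middle, 18 mm up.
- tin_mid (a point): Steel paint tin, standing loose, 100 mm wide, 122 mm tall; point at its centre.

How it is judged:
By the outcome, as a careful person would: the job done as asked, in the order asked, and still so for the second after the job is handed in, with the robot touching nothing.
It also fails if it takes over 34 s, if anything falls off the work surface, if the arm or the gripper's body presses on something with over 40 N, if the wrist force passes 120 N, or if a joint passes its speed limit or range.

## Working session

There is one attempt and no reset: what is moved stays moved. The work goes in short steps, Python scripts to look and compute and a tool call to move; the robot and the scene stay as the last step left them, time stands still between calls to the robot, and variables do not carry over. Pictures are saved under pics/ and viewed, at most 10 in all, crops included, and the job is handed in when it is done.

Besides the shell and the picture viewer there is one more tool, called after ">>>" by a JSON object that holds its "api" and its "payload". drive_tool: Moves the arm, as the interface text tells. Its arguments: {"type":"object","properties":{"moves":{"type":"array","items":{"type":"object","properties":{"tx":{"type":"number","minimum":-1,"maximum":1},"ty":{"type":"number","minimum":-1,"maximum":1},"tz":{"type":"number","minimum":-1,"maximum":1},"rx":{"type":"number","minimum":-1,"maximum":1},"ry":{"type":"number","minimum":-1,"maximum":1},"rz":{"type":"number","minimum":-1,"maximum":1},"claw":{"type":"number"}}}},"grip_force":{"type":"number"}},"required":["moves"]}

```bash
mkdir -p pics; python3 - <<'E'
from station import readout, eyes, ticket, env
import cv2,numpy as np
for n in("scene","side"):
    p,d=eyes.get_image(n);cv2.imwrite(f"pics/{n}0.png",p[:,:,::-1]);np.savez(f"{n}0.npz",p=p,d=d,**eyes.camera_params(n))
s=readout.read_state();print(s)
E
```

```text
{'time': 0.1, 'joints': array([-1.16169968e+01,  1.48544364e+01,  8.80047693e+01,  1.26432879e-03,
        7.72344385e+01, -1.16207105e+01]), 'joint_vel': array([-0.00794846, -0.05282845, -0.19136267,  0.02382696,  0.00951504,
       -0.00182648]), 'joint_efforts': array([ 3.02140717e-03, -4.46967566e+01, -2.91247433e+01, -1.80583206e-04,
        6.27233181e-03, -7.21271704e-05]), 'eef_pos': array([5.49530210e-01, 1.52674681e-04, 2.30564169e-01]), 'ee_rot': array([[-5.96443953e-05,  9.99998724e-01, -1.59658361e-03],
       [ 9.99999937e-01,  6.02035863e-05,  3.50196494e-04],
       [ 3.50292167e-04, -1.59656262e-03, -9.99998664e-01]]), 'wrist_force': array([-0.53869449, -0.13751502, -0.55404397]), 'moment': array([-0.01838695, -0.05854576, -0.04194555]), 'grip_force': 0.0, 'width': 0.08550539522862982}
```

View pics/scene0.png

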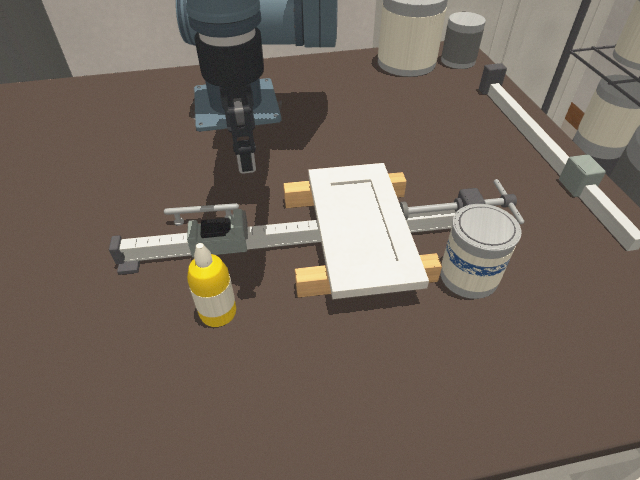

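View pics/side0.png

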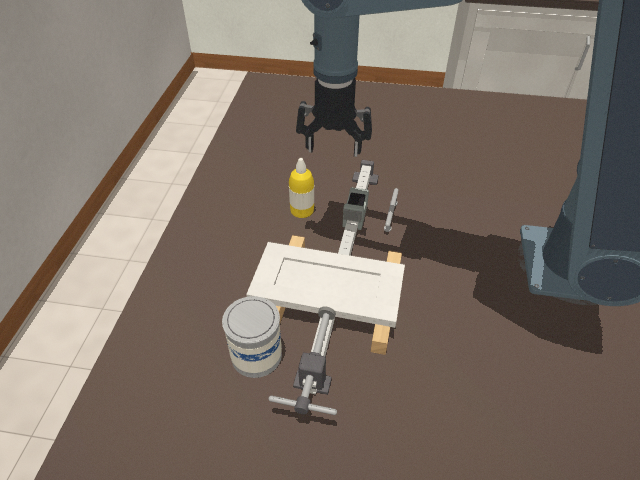

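Scene view: the pad is at about (216,227), the front's near edge runs from (310,170) to (332,290), the glue bottle is at (212,290), and the handle at (200,212) is just behind the jaw. In the side view the pad is at about (357,200), and the front edge runs from (262,247) to (404,265).

```bash
cat > h.py <<'E'
import numpy as np,cv2
def cloud(f):
    z=np.load(f);d=z['d'];K=z['K'];E=z['extrinsics'];v,u=np.mgrid[:480,:640]
    P=np.stack([(u-K[0,2])/K[0,0]*d,(v-K[1,2])/K[1,1]*d,d],-1)@E[:3,:3].T+E[:3,3]
    P[d==0]=np.nan
    return z['p'].astype(int),P
E
python3 - <<'E'
from h import *
for n in("scene","side"):
    p,P=cloud(n+"0.npz");X,Y,Z=P[...,0],P[...,1],P[...,2]
    br=p.max(-1);sat=br-p.min(-1)
    print(n)
    b=(abs(Z-.061)<.005)&(br>150)&(sat<40)
    c,l,st,_=cv2.connectedComponentsWithStats(b.astype(np.uint8))
    i=1+st[1:,4].argmax();q=P[l==i][:,:2].astype(np.float32);r=cv2.minAreaRect(q)
    print("board",r,cv2.boxPoints(r).round(4).tolist(),np.median(P[l==i][:,2]))
    roi=np.zeros(b.shape,bool)
    if n=="scene": roi[215:240,195:235]=1
    else: roi[185:235,340:370]=1
    k=roi&(br<45)&(abs(Z-.064)<.008)
    if k.sum()>5:
        q=P[k];r=cv2.minAreaRect(q[:,:2].astype(np.float32));print("pad",k.sum(),r,q.mean(0))
    m=roi&(abs(Z-.076)<.007); print("jawtop",m.sum(),P[m].mean(0) if m.any() else 0, P[m].min(0),P[m].max(0))
    # bar
    bar=(abs(Z-.042)<.004)&(br>110)&(sat<35)
    q=P[bar][:,:2].astype(np.float32);print("bar",len(q),cv2.fitLine(q,cv2.DIST_HUBER,0,.001,.001).ravel())
    y=(sat>120)&(p[...,0]>180)&(Z>.08)&(Z<.11); print("glue",y.sum(),np.median(P[y],0),np.nanmin(P[y],0),np.nanmax(P[y],0))
    if n=="scene":
        for uv in [(216,227),(170,211),(235,209),(203,250),(240,225)]:print(uv,P[uv[1],uv[0]],p[uv[1],uv[0]])
    else:
        for uv in [(357,200),(357,195),(354,212),(395,195),(388,227)]:print(uv,P[uv[1],uv[0]],p[uv[1],uv[0]])
for n,(a,b,c,d) in dict(scene=(195,275,100,280),side=(150,260,310,420)).items():
    p,_=cloud(n+"0.npz");cv2.imwrite(f"pics/{n}_c.png",cv2.resize(p[a:b,c:d,::-1].astype(np.uint8),None,fx=4,fy=4))
E
```

```text
scene
board ((0.5315001010894775, 0.18374305963516235), (0.15115562081336975, 0.3048793077468872), 86.36357879638672) [[0.37459999322891235, 0.11800000071525574], [0.6787999868392944, 0.09860000014305115], [0.6883999705314636, 0.24950000643730164], [0.38420000672340393, 0.2687999904155731]] 0.06112246790850484
pad 418 ((0.5013712048530579, -0.06748496741056442), (0.04826764389872551, 0.03758625686168671), 86.72538757324219) [ 0.50647904 -0.0696913   0.0637868 ]
jawtop 28 [ 0.51050318 -0.03470854  0.07668026] [ 0.49233066 -0.03679224  0.07228052] [ 0.52513581 -0.0326195   0.07967128]
bar 2628 [0.0587256  0.99827415 0.51093835 0.02324841]
glue 277 [ 0.6575899  -0.07200623  0.10439985] [ 0.6290507  -0.10432737  0.08234981] [ 0.66406189 -0.05217826  0.10994066]
(216, 227) [ 0.50491341 -0.06575047  0.06446612] [35 35 35]
(170, 211) [ 0.41248117 -0.15107337  0.03367718] [177 177 170]
(235, 209) [ 0.48137074 -0.02977608  0.07806219] [98 99 96]
(203, 250) [ 0.63955699 -0.07573482  0.15376332] [214 205 182]
(240, 225) [ 0.52402762 -0.02462391  0.07944751] [ 99 104  96]
side
board ((0.53300225
[... 349 characters left out ...]
5841789, 0.03457677736878395), 84.99301147460938) [ 0.50158771 -0.06918475  0.06322715]
jawtop 159 [ 0.50334528 -0.02100205  0.07462734] [ 0.48089171 -0.03659932  0.06923808] [ 0.52700036 -0.00990619  0.08078226]
bar 1684 [ 0.24609585  0.9692455   0.49136898 -0.01495937]
glue 121 [ 0.6328264  -0.05523747  0.10321196] [ 0.60996668 -0.08632206  0.08209832] [ 0.65988258 -0.0476685   0.10997407]
(357, 200) [ 0.49857834 -0.0673187   0.06076954] [19 20 23]
(357, 195) [ 0.50023826 -0.08044577  0.06498737] [26 26 23]
(354, 212) [ 0.50019815 -0.01363612  0.07057775] [81 77 73]
(395, 195) [ 0.4094892  -0.1317366   0.03401968] [188 186 180]
(388, 227) [ 0.41836185 -0.03796113  0.01211348] [115 112 109]
```

View pics/scene_c.png

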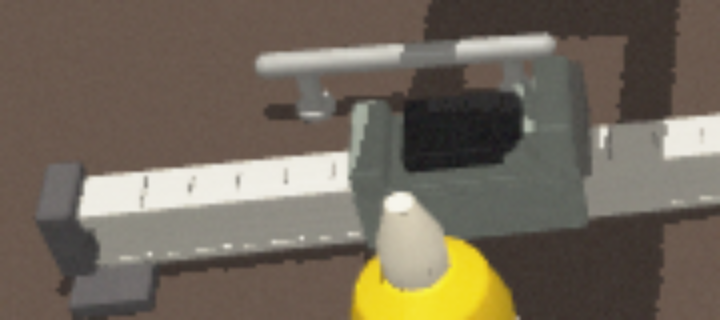

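>>> {"api": "drive_tool", "payload": {"moves": [{"rz": 0.62, "claw": 1}, {"tx": -0.38, "ty": -0.29, "claw": 1}, {"tx": -0.38, "ty": -0.29, "claw": 1}, {"tx": -0.38, "ty": -0.3, "claw": 1}, {"tz": 0.5, "claw": 1}, {"tz": 0.8, "claw": 1}, {"tz": 0.8, "claw": 1}, {"claw": 1}], "grip_force": 40}}

```text
invalid input at $.moves[0]: expected keys tx, ty, tz, rx, ry, rz, claw
```

```bash
python3 - <<'E'
from station import readout, eyes
import cv2,numpy as np
s=readout.read_state();print(s['eef_pos'],s['ee_rot'].round(3).tolist(),s['wrist_force'],s['width'],s['time'])
c=eyes.camera_params("wrist");p,d=eyes.get_image("wrist");q,_=eyes.get_image("scene")
np.savez("w1.npz",p=p,d=d,**c)
cv2.imwrite("pics/w1.png",np.hstack([cv2.resize(p,(400,300)),cv2.resize(q[150:300,120:320],(400,300))])[:,:,::-1])
print(c)
E
```

```text
[5.49530210e-01 1.52674681e-04 2.30564169e-01] [[-0.0, 1.0, -0.002], [1.0, 0.0, 0.0], [0.0, -0.002, -1.0]] [-0.53869449 -0.13751502 -0.55404397] 0.08550539522862982 0.1
{'K': array([[371.64829954,   0.        , 318.97835855],
       [  0.        , 371.64829954, 239.45690967],
       [  0.        ,   0.        ,   1.        ]]), 'extrinsics': array([[ 9.99997208e-01,  4.45425725e-04, -2.32080384e-03,
         5.49288305e-01],
       [-2.17067285e-04, -9.60610494e-01, -2.77898241e-01,
         7.01463954e-02],
       [-2.35317154e-03,  2.77897969e-01, -9.60607715e-01,
         3.72636989e-01],
       [ 0.00000000e+00,  0.00000000e+00,  0.00000000e+00,
         1.00000000e+00]])}
```

View pics/w1.png

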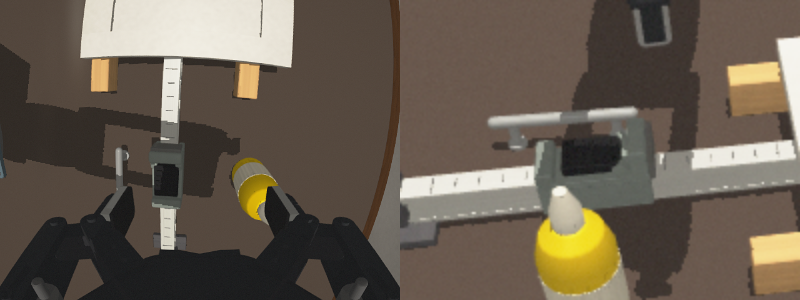

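The move was refused because each row needs every key, so nothing has moved. The wrist view from the start pose shows the pad at about (165,180) in the left panel, with the bottle well to the right of it.

>>> {"api": "drive_tool", "payload": {"moves": [{"tx": 0, "ty": 0, "tz": 0, "rx": 0, "ry": 0, "rz": 0.62, "claw": 1}, {"tx": -0.38, "ty": -0.29, "tz": 0, "rx": 0, "ry": 0, "rz": 0, "claw": 1}, {"tx": -0.38, "ty": -0.29, "tz": 0, "rx": 0, "ry": 0, "rz": 0, "claw": 1}, {"tx": -0.38, "ty": -0.3, "tz": 0, "rx": 0, "ry": 0, "rz": 0, "claw": 1}, {"tx": 0, "ty": 0, "tz": 0.5, "rx": 0, "ry": 0, "rz": 0, "claw": 1}, {"tx": 0, "ty": 0, "tz": 0.8, "rx": 0, "ry": 0, "rz": 0, "claw": 1}, {"tx": 0, "ty": 0, "tz": 0.8, "rx": 0, "ry": 0, "rz": 0, "claw": 1}, {"tx": 0, "ty": 0, "tz": 0, "rx": 0, "ry": 0, "rz": 0, "claw": 1}], "grip_force": 40}}

```text
time: 1.0
eef_pos: [0.4984, -0.0529, 0.1216]
ee_rot: [[0.062, 0.998, -0.01], [0.998, -0.062, 0.004], [0.003, -0.011, -1.0]]
wrist_force: [-0.7, -0.1, -0.1]
width: 0.0002
grip_force: 0.0
```

```bash
python3 - <<'E'
from station import readout, eyes
import cv2,numpy as np
s=readout.read_state();print(s['eef_pos'],s['ee_rot'].round(3).tolist(),s['wrist_force'],s['width'],s['time'])
c=eyes.camera_params("wrist");p,d=eyes.get_image("wrist");q,_=eyes.get_image("scene")
np.savez("w2.npz",p=p,d=d,**c)
cv2.imwrite("pics/w2.png",np.hstack([cv2.resize(p,(400,300)),cv2.resize(q[150:300,120:320],(400,300))])[:,:,::-1])
E
```

```text
[ 0.49843711 -0.05292896  0.12160786] [[0.062, 0.998, -0.01], [0.998, -0.062, 0.004], [0.003, -0.011, -1.0]] [-0.72938274 -0.08376588 -0.11480246] 0.0001777758617058603 1.0
```

View pics/w2.png

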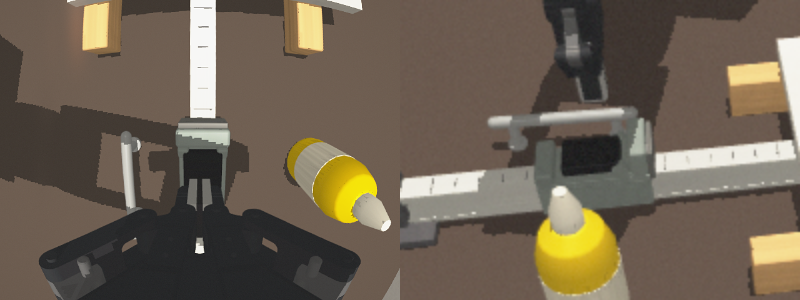

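Tip is centred laterally over the pad (x≈203 px in the left panel, same as the bar), the bottle is clear of the knuckles, and the tip sits in front of the pad's middle. Descending.

>>> {"api": "drive_tool", "payload": {"moves": [{"tx": 0, "ty": 0.04, "tz": 0.3, "rx": 0, "ry": 0, "rz": 0, "claw": 1}, {"tx": 0, "ty": 0, "tz": 0.3, "rx": 0, "ry": 0, "rz": 0, "claw": 1}, {"tx": 0, "ty": 0, "tz": 0.2, "rx": 0, "ry": 0, "rz": 0, "claw": 1}, {"tx": 0, "ty": 0, "tz": 0.1, "rx": 0, "ry": 0, "rz": 0, "claw": 1}, {"tx": 0, "ty": 0, "tz": 0, "rx": 0, "ry": 0, "rz": 0, "claw": 1}, {"tx": 0, "ty": 0, "tz": 0, "rx": 0, "ry": 0, "rz": 0, "claw": 1}]}}

```text
time: 1.7
eef_pos: [0.5052, -0.0544, 0.0822]
ee_rot: [[0.062, 0.998, 0.001], [0.998, -0.062, -0.0], [-0.0, 0.001, -1.0]]
wrist_force: [0.0, -0.0, -0.5]
width: -0.0001
grip_force: 0.0
```

>>> {"api": "drive_tool", "payload": {"moves": [{"tx": 0, "ty": 0, "tz": 0.16, "rx": 0, "ry": 0, "rz": 0, "claw": 1}, {"tx": 0, "ty": 0, "tz": 0.16, "rx": 0, "ry": 0, "rz": 0, "claw": 1}, {"tx": 0, "ty": 0, "tz": 0.06, "rx": 0, "ry": 0, "rz": 0, "claw": 1}, {"tx": 0, "ty": 0, "tz": 0, "rx": 0, "ry": 0, "rz": 0, "claw": 1}, {"tx": 0, "ty": 0, "tz": 0, "rx": 0, "ry": 0, "rz": 0, "claw": 1}]}}

```text
time: 2.2
eef_pos: [0.5047, -0.0543, 0.0625]
ee_rot: [[0.062, 0.998, 0.0], [0.998, -0.062, -0.0], [-0.0, 0.0, -1.0]]
wrist_force: [-1.1, 0.3, 6.1]
width: 0.0003
grip_force: 3.1
```

>>> {"api": "drive_tool", "payload": {"moves": [{"tx": 0, "ty": 0, "tz": 0.05, "rx": 0, "ry": 0, "rz": 0, "claw": 1}, {"tx": 0, "ty": 0, "tz": 0.04, "rx": 0, "ry": 0, "rz": 0, "claw": 1}, {"tx": 0, "ty": 0, "tz": 0, "rx": 0, "ry": 0, "rz": 0, "claw": 1}, {"tx": 0, "ty": 0, "tz": 0, "rx": 0, "ry": 0, "rz": 0, "claw": 1}]}}

```text
time: 2.6
eef_pos: [0.5047, -0.0543, 0.0583]
ee_rot: [[0.062, 0.998, 0.0], [0.998, -0.062, -0.0], [-0.0, 0.0, -1.0]]
wrist_force: [-2.0, 0.2, 8.4]
width: 0.0001
grip_force: 4.2
```

>>> {"api": "drive_tool", "payload": {"moves": [{"tx": 0.05, "ty": 0, "tz": 0, "rx": 0, "ry": 0, "rz": 0, "claw": 1}, {"tx": 0.08, "ty": 0, "tz": 0, "rx": 0, "ry": 0, "rz": 0, "claw": 1}, {"tx": 0.1, "ty": 0, "tz": 0, "rx": 0, "ry": 0, "rz": 0, "claw": 1}, {"tx": 0.1, "ty": 0, "tz": 0, "rx": 0, "ry": 0, "rz": 0, "claw": 1}, {"tx": 0.1, "ty": 0, "tz": 0, "rx": 0, "ry": 0, "rz": 0, "claw": 1}, {"tx": 0.1, "ty": 0, "tz": 0, "rx": 0, "ry": 0, "rz": 0, "claw": 1}, {"tx": 0.07, "ty": 0, "tz": 0, "rx": 0, "ry": 0, "rz": 0, "claw": 1}, {"tx": 0, "ty": 0, "tz": 0, "rx": 0, "ry": 0, "rz": 0, "claw": 1}]}}

```text
time: 3.4
eef_pos: [0.5066, -0.0242, 0.0585]
ee_rot: [[0.062, 0.998, 0.001], [0.998, -0.062, -0.0], [-0.0, 0.001, -1.0]]
wrist_force: [-2.6, 0.6, 8.3]
width: 0.0002
grip_force: 4.1
```

```bash
cat > look.py <<'E'
from station import readout, eyes
import cv2,numpy as np,sys
n=sys.argv[1]
s=readout.read_state();print(s['eef_pos'],s['wrist_force'],s['time'])
p,d=eyes.get_image("wrist");q,d=eyes.get_image("scene")
np.savez(n+".npz",p=q,d=d,**eyes.camera_params("scene"))
cv2.imwrite(f"pics/{n}.png",np.hstack([cv2.resize(p,(400,300)),cv2.resize(q[150:300,170:370],(400,300))])[:,:,::-1])
E
python3 look.py a1
```

```text
[ 0.50664525 -0.02420648  0.05846078] [-2.58861795  0.59741729  8.31923408] 3.4
```

View pics/a1.png

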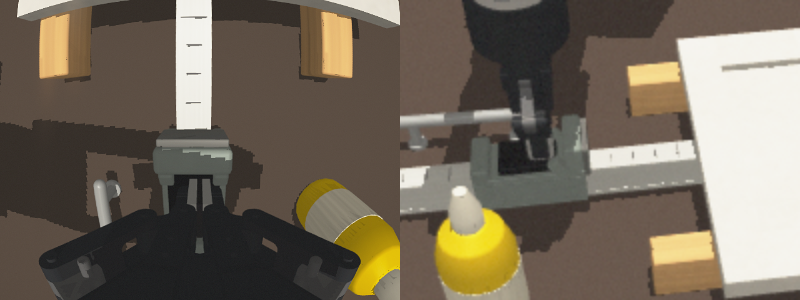

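The jaw has travelled with the tip: its upright is at about scene column 257, up from 240. The pad is still pressed and the neighbouring objects are clear. Continuing.

>>> {"api": "drive_tool", "payload": {"moves": [{"tx": 0.06, "ty": 0, "tz": 0, "rx": 0, "ry": 0, "rz": 0, "claw": 1}, {"tx": 0.1, "ty": 0, "tz": 0, "rx": 0, "ry": 0, "rz": 0, "claw": 1}, {"tx": 0.12, "ty": 0, "tz": 0, "rx": 0, "ry": 0, "rz": 0, "claw": 1}, {"tx": 0.12, "ty": 0, "tz": 0, "rx": 0, "ry": 0, "rz": 0, "claw": 1}, {"tx": 0.12, "ty": 0, "tz": 0, "rx": 0, "ry": 0, "rz": 0, "claw": 1}, {"tx": 0.12, "ty": 0, "tz": 0, "rx": 0, "ry": 0, "rz": 0, "claw": 1}, {"tx": 0.1, "ty": 0, "tz": 0, "rx": 0, "ry": 0, "rz": 0, "claw": 1}, {"tx": 0.06, "ty": 0, "tz": 0, "rx": 0, "ry": 0, "rz": 0, "claw": 1}]}}

```text
time: 4.3
eef_pos: [0.5092, 0.0154, 0.0585]
ee_rot: [[0.062, 0.998, 0.001], [0.998, -0.062, -0.001], [-0.001, 0.001, -1.0]]
wrist_force: [-2.6, -3.0, 8.3]
width: -0.0001
grip_force: 4.1
```

>>> {"api": "drive_tool", "payload": {"moves": [{"tx": 0.1, "ty": 0, "tz": 0, "rx": 0, "ry": 0, "rz": 0, "claw": 1}, {"tx": 0.12, "ty": 0, "tz": 0, "rx": 0, "ry": 0, "rz": 0, "claw": 1}, {"tx": 0.12, "ty": 0, "tz": 0, "rx": 0, "ry": 0, "rz": 0, "claw": 1}, {"tx": 0.12, "ty": 0, "tz": 0, "rx": 0, "ry": 0, "rz": 0, "claw": 1}, {"tx": 0.1, "ty": 0, "tz": 0, "rx": 0, "ry": 0, "rz": 0, "claw": 1}, {"tx": 0.06, "ty": 0, "tz": 0, "rx": 0, "ry": 0, "rz": 0, "claw": 1}, {"tx": 0, "ty": 0, "tz": 0, "rx": 0, "ry": 0, "rz": 0, "claw": 1}]}}

```text
time: 5.0
eef_pos: [0.5112, 0.0467, 0.0585]
ee_rot: [[0.062, 0.998, 0.001], [0.998, -0.062, -0.0], [-0.0, 0.001, -1.0]]
wrist_force: [-2.0, 0.7, 7.7]
width: -0.0001
grip_force: 4.1
```

```bash
python3 look.py a2
```

```text
[0.51116448 0.046708   0.05846894] [-2.04439375  0.72487538  7.73569827] 5.0
```

View pics/a2.png

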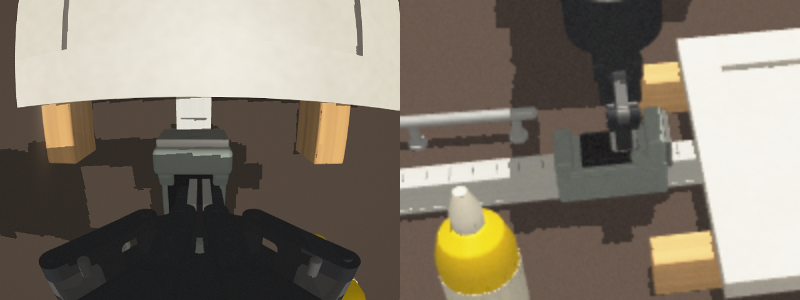

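The jaw is still being carried, with roughly 20 mm of gap left to the front (the bar is visible at about 670–700 in the right panel). Slowing down.

>>> {"api": "drive_tool", "payload": {"moves": [{"tx": 0.05, "ty": 0, "tz": 0, "rx": 0, "ry": 0, "rz": 0, "claw": 1}, {"tx": 0.06, "ty": 0, "tz": 0, "rx": 0, "ry": 0, "rz": 0, "claw": 1}, {"tx": 0.06, "ty": 0, "tz": 0, "rx": 0, "ry": 0, "rz": 0, "claw": 1}, {"tx": 0.06, "ty": 0, "tz": 0, "rx": 0, "ry": 0, "rz": 0, "claw": 1}, {"tx": 0.05, "ty": 0, "tz": 0, "rx": 0, "ry": 0, "rz": 0, "claw": 1}, {"tx": 0, "ty": 0, "tz": 0, "rx": 0, "ry": 0, "rz": 0, "claw": 1}]}}

```text
time: 5.7
eef_pos: [0.512, 0.0605, 0.0585]
ee_rot: [[0.062, 0.998, 0.001], [0.998, -0.062, -0.0], [-0.0, 0.001, -1.0]]
wrist_force: [-1.1, -0.7, 8.3]
width: 0.0
grip_force: 4.1
```

>>> {"api": "drive_tool", "payload": {"moves": [{"tx": 0.03, "ty": 0, "tz": 0, "rx": 0, "ry": 0, "rz": 0, "claw": 1}, {"tx": 0.03, "ty": 0, "tz": 0, "rx": 0, "ry": 0, "rz": 0, "claw": 1}, {"tx": 0.03, "ty": 0, "tz": 0, "rx": 0, "ry": 0, "rz": 0, "claw": 1}, {"tx": 0, "ty": 0, "tz": 0, "rx": 0, "ry": 0, "rz": 0, "claw": 1}]}}

```text
time: 6.1
eef_pos: [0.5123, 0.0648, 0.0585]
ee_rot: [[0.062, 0.998, 0.001], [0.998, -0.062, -0.001], [-0.001, 0.001, -1.0]]
wrist_force: [-2.0, -1.7, 8.2]
width: -0.0003
grip_force: 4.1
```

>>> {"api": "drive_tool", "payload": {"moves": [{"tx": 0.02, "ty": 0, "tz": 0, "rx": 0, "ry": 0, "rz": 0, "claw": 1}, {"tx": 0.02, "ty": 0, "tz": 0, "rx": 0, "ry": 0, "rz": 0, "claw": 1}, {"tx": 0, "ty": 0, "tz": 0, "rx": 0, "ry": 0, "rz": 0, "claw": 1}]}}

```text
time: 6.4
eef_pos: [0.5125, 0.0667, 0.0585]
ee_rot: [[0.062, 0.998, 0.001], [0.998, -0.062, -0.001], [-0.001, 0.001, -1.0]]
wrist_force: [-1.5, -0.9, 8.5]
width: -0.0
grip_force: 4.1
```

>>> {"api": "drive_tool", "payload": {"moves": [{"tx": 0.02, "ty": 0, "tz": 0, "rx": 0, "ry": 0, "rz": 0, "claw": 1}, {"tx": 0.02, "ty": 0, "tz": 0, "rx": 0, "ry": 0, "rz": 0, "claw": 1}, {"tx": 0, "ty": 0, "tz": 0, "rx": 0, "ry": 0, "rz": 0, "claw": 1}]}}

```text
time: 6.7
eef_pos: [0.5126, 0.0686, 0.0585]
ee_rot: [[0.062, 0.998, 0.001], [0.998, -0.062, -0.001], [-0.001, 0.001, -1.0]]
wrist_force: [-1.4, -1.4, 8.9]
width: -0.0001
grip_force: 4.1
```

>>> {"api": "drive_tool", "payload": {"moves": [{"tx": 0.02, "ty": 0, "tz": 0, "rx": 0, "ry": 0, "rz": 0, "claw": 1}, {"tx": 0.02, "ty": 0, "tz": 0, "rx": 0, "ry": 0, "rz": 0, "claw": 1}, {"tx": 0, "ty": 0, "tz": 0, "rx": 0, "ry": 0, "rz": 0, "claw": 1}]}}

```text
time: 7.0
eef_pos: [0.5126, 0.0702, 0.0585]
ee_rot: [[0.061, 0.998, 0.001], [0.998, -0.061, -0.002], [-0.002, 0.001, -1.0]]
wrist_force: [-1.3, -4.2, 7.1]
width: 0.0002
grip_force: 4.1
```

```bash
cat > gap.py <<'E'
from station import readout, eyes
import cv2,numpy as np,sys
from h import *
n=sys.argv[1]
q,d=eyes.get_image("scene");np.savez(n+".npz",p=q,d=d,**eyes.camera_params("scene"))
s,_=eyes.get_image("side")
cv2.imwrite(f"pics/{n}.png",np.hstack([cv2.resize(s[190:290,290:420],(400,308)),cv2.resize(q[190:267,250:350],(400,308))])[:,:,::-1])
a,A=cloud("scene0.npz");b,B=cloud(n+".npz")
for p,P in((a,A),(b,B)):
    br=p.max(-1);m=(abs(P[...,2]-.061)<.005)&(br>150)&(br-p.min(-1)<40)
    c,l,st,ce=cv2.connectedComponentsWithStats(m.astype(np.uint8));i=1+st[1:,4].argmax();r=cv2.minAreaRect(P[l==i][:,:2].astype(np.float32));print(r,ce[i],st[i])
E
python3 gap.py a3
```

```text
((0.5315001010894775, 0.18374305963516235), (0.15115562081336975, 0.3048793077468872), 86.36357879638672) [364.46995142 232.0148508 ] [ 309  163  120  131 7205]
((0.5312296152114868, 0.18376387655735016), (0.15120092034339905, 0.3046196699142456), 86.14617156982422) [364.71765358 232.17570379] [ 309  163  120  131 7211]
```

View pics/a3.png

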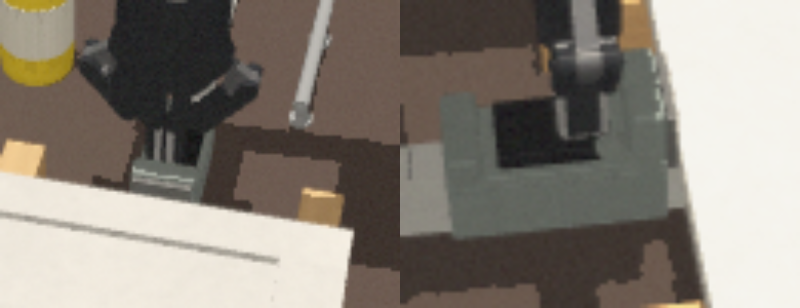

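The face plate (right panel, about (672,140)) appears to be at the white edge, and the board has not moved. The push force is rising, so I'll seat it slightly to confirm.

>>> {"api": "drive_tool", "payload": {"moves": [{"tx": 0.02, "ty": 0, "tz": 0, "rx": 0, "ry": 0, "rz": 0, "claw": 1}, {"tx": 0, "ty": 0, "tz": 0, "rx": 0, "ry": 0, "rz": 0, "claw": 1}, {"tx": 0, "ty": 0, "tz": 0, "rx": 0, "ry": 0, "rz": 0, "claw": 1}]}}

```text
time: 7.4
eef_pos: [0.5128, 0.0708, 0.0585]
ee_rot: [[0.061, 0.998, 0.001], [0.998, -0.061, -0.002], [-0.002, 0.001, -1.0]]
wrist_force: [-2.1, -4.4, 8.1]
width: 0.0
grip_force: 4.1
```

>>> {"api": "drive_tool", "payload": {"moves": [{"tx": 0.02, "ty": 0, "tz": 0, "rx": 0, "ry": 0, "rz": 0, "claw": 1}, {"tx": 0, "ty": 0, "tz": 0, "rx": 0, "ry": 0, "rz": 0, "claw": 1}, {"tx": 0, "ty": 0, "tz": 0, "rx": 0, "ry": 0, "rz": 0, "claw": 1}]}}

```text
time: 7.7
eef_pos: [0.513, 0.0717, 0.0585]
ee_rot: [[0.062, 0.998, 0.001], [0.998, -0.062, -0.002], [-0.002, 0.001, -1.0]]
wrist_force: [-2.3, -4.5, 8.5]
width: 0.0
grip_force: 4.1
```

>>> {"api": "drive_tool", "payload": {"moves": [{"tx": 0.02, "ty": 0, "tz": 0, "rx": 0, "ry": 0, "rz": 0, "claw": 1}, {"tx": 0.02, "ty": 0, "tz": 0, "rx": 0, "ry": 0, "rz": 0, "claw": 1}, {"tx": 0, "ty": 0, "tz": 0, "rx": 0, "ry": 0, "rz": 0, "claw": 1}]}}

```text
time: 8.0
eef_pos: [0.5134, 0.0737, 0.0586]
ee_rot: [[0.061, 0.998, 0.002], [0.998, -0.061, -0.002], [-0.002, 0.002, -1.0]]
wrist_force: [-1.0, -5.1, 7.6]
width: 0.0002
grip_force: 4.1
```

>>> {"api": "drive_tool", "payload": {"moves": [{"tx": 0.02, "ty": 0, "tz": 0, "rx": 0, "ry": 0, "rz": 0, "claw": 1}, {"tx": 0, "ty": 0, "tz": 0, "rx": 0, "ry": 0, "rz": 0, "claw": 1}]}}

```text
time: 8.2
eef_pos: [0.5135, 0.0746, 0.0586]
ee_rot: [[0.061, 0.998, 0.002], [0.998, -0.061, -0.002], [-0.002, 0.002, -1.0]]
wrist_force: [-1.3, -4.8, 7.9]
width: -0.0
grip_force: 4.1
```

>>> {"api": "drive_tool", "payload": {"moves": [{"tx": 0.02, "ty": 0, "tz": 0, "rx": 0, "ry": 0, "rz": 0, "claw": 1}, {"tx": 0, "ty": 0, "tz": 0, "rx": 0, "ry": 0, "rz": 0, "claw": 1}]}}

```text
time: 8.4
eef_pos: [0.5136, 0.0756, 0.0587]
ee_rot: [[0.061, 0.998, 0.002], [0.998, -0.061, -0.002], [-0.002, 0.002, -1.0]]
wrist_force: [-1.7, -5.8, 7.8]
width: -0.0
grip_force: 4.1
```

```bash
python3 gap.py a4; python3 - <<'E'
from h import *
a=np.load('a3.npz')['p'];b=np.load('a4.npz')['p'];c=np.load('scene0.npz')['p']
def sh(x,y,r):
    u=[cv2.cvtColor(i[r],cv2.COLOR_RGB2GRAY).astype(np.float32) for i in(x,y)]
    return cv2.phaseCorrelate(*u,cv2.createHanningWindow(u[0].shape[::-1],cv2.CV_32F))
print("jaw",sh(a,b,np.s_[222:255,350-92:350-28]))
print("board",sh(a,b,np.s_[155:300,330:435]),sh(c,b,np.s_[155:300,330:435]))
E
```

```text
((0.5315001010894775, 0.18374305963516235), (0.15115562081336975, 0.3048793077468872), 86.36357879638672) [364.46995142 232.0148508 ] [ 309  163  120  131 7205]
((0.5313273668289185, 0.1842915415763855), (0.1518053561449051, 0.3042241334915161), 86.44149780273438) [365.0054363  232.25745749] [ 309  163  120  131 7174]
jaw ((0.14428359044852357, 0.05631793932598583), 0.9597392164998584)
board ((-0.017798439732267468, 0.013669704490482104), 1.0599095740141693) ((0.036898376820239775, 0.07016857870189597), 1.0359704347304355)
```

View pics/a4.png

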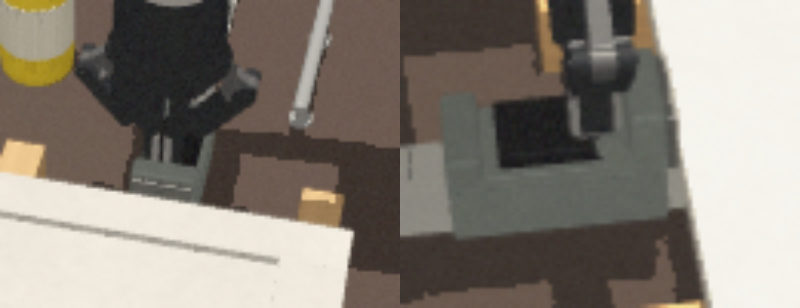

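The tip slipped about 6 mm over the pad while the jaw and board stayed put (shifts under 0.15 px). So the jaw is stopped by the board while the pad is pressed. Lifting straight up.

>>> {"api": "drive_tool", "payload": {"moves": [{"tx": 0, "ty": 0, "tz": -0.05, "rx": 0, "ry": 0, "rz": 0, "claw": 1}, {"tx": 0, "ty": 0, "tz": -0.06, "rx": 0, "ry": 0, "rz": 0, "claw": 1}, {"tx": 0, "ty": 0, "tz": -0.1, "rx": 0, "ry": 0, "rz": 0, "claw": 1}, {"tx": 0, "ty": 0, "tz": -0.2, "rx": 0, "ry": 0, "rz": 0, "claw": 1}, {"tx": 0, "ty": 0, "tz": -0.5, "rx": 0, "ry": 0, "rz": 0, "claw": 1}, {"tx": 0, "ty": 0, "tz": -0.7, "rx": 0, "ry": 0, "rz": 0, "claw": 1}, {"tx": 0, "ty": 0, "tz": -0.7, "rx": 0, "ry": 0, "rz": 0, "claw": 1}, {"tx": -0.3, "ty": 0, "tz": -0.5, "rx": 0, "ry": 0, "rz": 0, "claw": 1}]}}

```text
time: 9.3
eef_pos: [0.5121, 0.0633, 0.201]
ee_rot: [[0.06, 0.998, 0.002], [0.998, -0.06, 0.001], [0.001, 0.002, -1.0]]
wrist_force: [0.5, -0.5, 0.1]
width: -0.0001
grip_force: 0.0
```

>>> {"api": "drive_tool", "payload": {"moves": [{"tx": -0.5, "ty": 0, "tz": 0, "rx": 0, "ry": 0, "rz": 0, "claw": 1}, {"tx": -0.5, "ty": 0, "tz": 0, "rx": 0, "ry": 0, "rz": 0, "claw": 1}, {"tx": 0, "ty": 0, "tz": 0, "rx": 0, "ry": 0, "rz": 0, "claw": 1}, {"tx": 0, "ty": 0, "tz": 0, "rx": 0, "ry": 0, "rz": 0, "claw": 1}, {"tx": 0, "ty": 0, "tz": 0, "rx": 0, "ry": 0, "rz": 0, "claw": 1}]}}

```text
time: 9.8
eef_pos: [0.5085, 0.0129, 0.1982]
ee_rot: [[0.062, 0.998, -0.0], [0.998, -0.062, 0.001], [0.001, -0.001, -1.0]]
wrist_force: [-0.4, -0.0, 0.2]
width: -0.0003
grip_force: 0.0
```

```bash
python3 gap.py a5; python3 - <<'E'
from station import eyes
from h import *
import cv2
a=np.load('a4.npz')['p'];b=np.load('a5.npz')['p'];c=np.load('scene0.npz')['p']
def sh(x,y,r):
    u=[cv2.cvtColor(i[r],cv2.COLOR_RGB2GRAY).astype(np.float32) for i in(x,y)]
    return cv2.phaseCorrelate(*u,cv2.createHanningWindow(u[0].shape[::-1],cv2.CV_32F))
print("jaw",sh(a,b,np.s_[230:255,350-92:350-28]))
print("board",sh(c,b,np.s_[155:300,330:435]),"glue",sh(c,b,np.s_[240:335,180:245]),"tin",sh(c,b,np.s_[200:300,440:525]))
p,P=cloud('a5.npz');k=np.zeros((480,640),bool);k[205:240,270:310]=1;k&=(p.max(-1)<45)&(abs(P[...,2]-.06)<.012);print("pad",k.sum(),np.median(P[k],0))
w,_=eyes.get_image("wrist");cv2.imwrite("pics/w5.png",np.hstack([cv2.resize(w,(400,308)),cv2.resize(b[190:267,250:350],(400,308))])[:,:,::-1])
E
```

```text
((0.5315001010894775, 0.18374305963516235), (0.15115562081336975, 0.3048793077468872), 86.36357879638672) [364.46995142 232.0148508 ] [ 309  163  120  131 7205]
((0.5312482118606567, 0.1841857135295868), (0.15174344182014465, 0.3043522536754608), 86.28390502929688) [364.84154978 232.13720317] [ 309  163  120  131 7201]
jaw ((-0.18243477655975227, 0.39380597582377064), 0.8974262964725495)
board ((0.03310231093578153, 0.09399550018356706), 1.0349349462250133) glue ((0.0648932565992979, 0.011629051314166361), 0.9232963772007713) tin ((0.030085846854433385, -0.021955021090953153), 1.0037266177071464)
pad 126 [0.52446159 0.05498192 0.06231241]
```

View pics/w5.png

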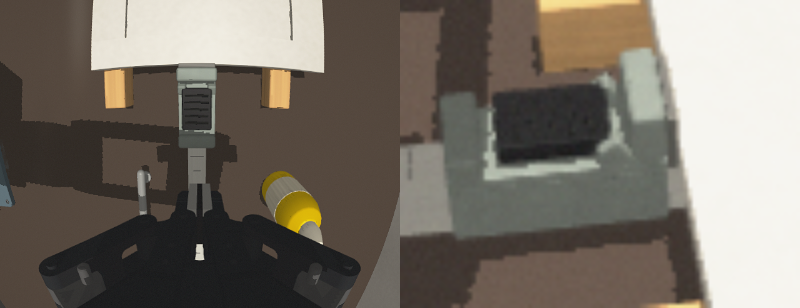

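The pad is up, the jaw face meets the board edge with no visible gap at about (197,67), and the board, bottle and tin have not moved.

```bash
python3 -c "
from station import ticket
print(ticket.sign_off())"
```

```text
the job is handed in; nothing more can be done
None
```

The jaw is closed against the drawer front's edge with the pad released, the drawer front, bottle and tin measured unmoved and the handle never approached, and the job was handed in at about 10 s; the sign-off returned no verdict.

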